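# Set the rinsed hopper to drip dry

### The job

The counter hopper has just been rinsed and has to drip dry. First bring the blue saucepan out from under the spice shelf and stand it centred under the hopper's spout, its handle sticking out on the side away from the gate's pull handle; only then pull the stiff slide gate open to its red line, which is 60 mm open. Leave both like that and do not shift the other things on the table.

Things in the scene. Friction and masses are not known exactly. Their poses are not given: they have to be found in the camera images.
- hopper: Steel hopper on a four-legged stand screwed to the table. Origin on the table under the spout; z up; the gate pulls out along +y. Yaw within 0.22 rad of the world's. Round shell 130 mm across (lid 138), 212 to 325 mm high, knob to 341, cone below. Gate housing 114 (x) by 110 mm (y), 154 to 176 mm high, on a plate 150 mm up reaching x = +-88, y = +-63 mm.
- spout (a point): Centre of the hopper's spout mouth, 36 mm wide, 95 mm above the table. Around it the stand's legs, 12 mm thick, at the hopper's x = +-80, y = +-55 mm, on 34 by 36 mm foot plates 4 mm high: the way in from the -y side is 126 mm wide at the feet.
- gate (a joint): Stiff slide gate: metres open, 0 shut, 0.100 its stop. Begins 0 to 12 mm open; about 11 N of friction, more when pulled fast (40 N per m/s); stays where left. Blade 80 mm wide, 158 to 163 mm high, with black lines at 20, 40 and 80 mm and a 4 mm red line at 60 mm; each line meets the housing's edge (hopper's y = 55 mm) when the gate is open by that much.
- gate_handle (a point): Middle of the red handle bar on the gate's outer end: round bar 12 mm thick, along the hopper's x, 56 mm clear between its two upright posts, 205 mm above the table, 42 mm clear above the blade; it lies at the hopper's y = 146 mm when shut and moves along the hopper's +y.
- pan: Blue enamelled cast-iron saucepan, about 0.55 kg, loose, open on top. Origin under the middle of the bowl; handle along its -y. Bowl 90 mm outside diameter, 60 mm high, wall and floor 8 mm. Handle 18 mm wide, 10 mm thick, 45 to 55 mm above the foot, ending 155 mm from the bowl's axis. Starts upright, its handle tucked under the spice shelf.
- pan_handle (a point): Point on the pan's handle, 130 mm from the bowl's axis, 50 mm above the foot.
- spice_shelf: Fixed white shelf on four legs with six jars at the right side of the table. Origin on the table under its middle, front to +y. Board 460 mm (x) by 130 mm (y), underside 115 mm and top 133 mm high; jars on it reach 251 mm. Legs 16 mm square at x = +-222, y = +-55 mm.
- sauce_bottle: Yellow sauce bottle, 54 mm across, 170 mm high, origin under its middle; stands beyond the pan. Leave alone.
- spice_jar: Amber jar with a green cap, 52 mm across, 100 mm high, origin under its middle; stands on the robot's side of the pan. Leave alone.
- steel_beaker: Steel beaker, 76 mm across, 110 mm high, origin under its middle; behind the hopper. Leave alone.
- prep_bowl: White bowl, 120 mm across, 50 mm high, origin under its middle; left in front of the hopper. Leave alone.
- oil_jug: Clear oil jug, 84 mm across, 180 mm high, origin under its middle; back left. Leave alone.
- whisk: Steel balloon whisk, 280 mm long, lying on the dark board at the left. Leave alone.

How it is judged:
By the outcome, as a careful person would: the job done as asked, in the order asked, and still so for the second after the job is handed in, with the robot touching nothing.
It also fails if it takes over 72 s, if anything falls off the work surface, if the arm or the gripper's body presses on something with over 40 N, if the wrist force passes 120 N, or if a joint passes its speed limit or range.

### The arm

A 6-joint arm with a two-finger parallel gripper is mounted at the origin on the work surface. World frame = base frame: x ahead of the robot, y to its left, z up, the work surface at z = 0. Lengths are in m, angles in rad, forces in N, time in s.
With the tool pointing down it reaches from about 0.35 to 0.775 m from the base axis. Payload 5.5 kg.
Tool frame: the origin (TCP) lies between the finger pads; the fingertips stand 25 mm ahead of it and the grasp point (between the pads) lies 6 mm ahead of it; z points along the fingers, y is the line along which they close (so a half turn about z gives the same grasp; the last joint's range is limited). The gripper opens to 85 mm and grips with 20 to 120 N. Pads are 22 mm wide; open, the fingers measure 114 mm over their backs; the gripper's body (76 mm by 85 mm) begins 54 mm behind the grasp point. The pads swing forward as they close: fully open they stand 13 mm farther back than shut.
Start: joints at [-1.357, 0.313, 0.046, 1.304, 0, 1.431], TCP at [0.199, -0.539, 0.256] pointing down, gripper open.
Joint ranges: [-2.76, 2.76], [-0.86, 1.69], [-1.03, 1.26], [-2.2, 2.34], [-1.47, 1.5], [-3.14, 3.14]. Speed limits (rad/s): [2.57, 2.57, 3.14, 3.14, 3.14, 3.14].

### API

Orientations are given as a rotation vector (axis times angle).
In Python, from rig import monitor, viewer, order gives the robot as it stands. The module is installed in compiled form; this text tells all that it offers.
- The arm moves only by the tool play_rows, never from a script. Its argument "targets" is a list of rows, each a list of 3 entries, a list of its own where there are three numbers: the opening, from -1 (shut) to 1 (fully open), then the shift along the tool's x, y, z in mm, then the turn, a rotation vector about the tool's x, y, z in rad. In form: [[jaw, [dx, dy, dz], [rx, ry, rz]], ...]. A call has 1 to 8 rows; each row is the pose to reach, as a shift and turn from the pose commanded when the call began, along the tool's axes at that moment; what a row does not reach only later rows make up. A row lasts 1/10 s, in which the tool goes at most 50 mm and 8.59 degrees, less where a joint would pass 70% of its speed; a pose out of reach is approached as far as the arm can. A call with a gripper value outside its range is refused whole. The fingers move at their own pace and stop on an object; "force" is the grip in N (left out, the last holds). Time passes only in rows, so rows that repeat a pose let the fingers close. It gives the time, the measured TCP pose, the force, the opening and the grip force at its end, in the units of the state.
- monitor.read_state(): the state, without advancing time (a new reading comes with each control period).
- viewer.camera(name): name is "scene" or "side" or "wrist"; returns a dict with "img" (400x640x3 uint8, red, green, blue), "fx", "fy", "cx", "cy" (pixels), "k1" (the pictures are not rectified: a ray, as slopes to the right and down, at radius r is drawn at 1 + k1 r^2 times it, then the intrinsics apply), "xyz" and "rotation" of the camera in the world. Camera axes: x right, y up, looking along -z (the intrinsics and any distortion apply to the point x, -y, -z); pixel columns grow to the right and rows downward; lengths in m; the calibration is good to about 2 mm. A picture is of the moment at which its call begins. There is no depth.
- order.close_job(): hands the job in; it is judged then, once.
The state is a dict: "clock": time; "q": joint angles; "joint_velocities": joint speeds; "effort": joint torques, N m; "ee_pos": TCP position; "ee_rot": TCP orientation; "ft_force": force on the tool from outside, world axes, zero at the start; "wrist_torque": the same for the moment, N m; "opening": opening from 0.0 (shut) to 1.0 (fully open); "gripper_force": force on a finger pad.
Only numpy, scipy, OpenCV 4.12 (cv2) and the standard library are available. Lean on these libraries where they do the work, as an engineer would, in place of code of your own. Each camera call takes 0.05 s, during which the arm holds its last target. There are 200 camera calls.

## Working session

There is one attempt and no reset: what is moved stays moved. The work goes in short steps, Python scripts to look and compute and a tool call to move; the robot and the scene stay as the last step left them, time stands still between calls to the robot, and variables do not carry over. Pictures are saved under pics/ and viewed, at most 10 in all, crops included, and the job is handed in when it is done.

Besides the shell and the picture viewer there is one more tool, called after "Call:" as a command line: name --argument value ..., lists and objects as JSON in quotes. play_rows: Moves the arm, as the interface text tells. Its arguments: {"type":"object","properties":{"targets":{"type":"array","items":{"type":"array"}},"force":{"type":"number"}},"required":["targets"]}

```bash
mkdir -p pics; cat > h.py <<'E'
import numpy as np, cv2
from scipy.spatial.transform import Rotation as R
from rig import monitor, viewer, order
def shot(n,f=None):
    c=viewer.camera(n); 
    if f: cv2.imwrite('pics/'+f,c['img'][:,:,::-1])
    return c
def rot(c):
    r=np.array(c['rotation'],float)
    return r if r.shape==(3,3) else R.from_rotvec(r).as_matrix()
def pix(c,u,v,z):
    """world point at height z on pixel ray"""
    d=np.array([(u-c['cx'])/c['fx'],(v-c['cy'])/c['fy']]);s=d.copy()
    for _ in range(20): s=d/(1+c['k1']*(s@s))
    w=rot(c)@np.array([s[0],-s[1],-1]);p=np.array(c['xyz'])
    return p+w*(z-p[2])/w[2]
def proj(c,P):
    q=rot(c).T@(np.array(P)-np.array(c['xyz']))
    s=np.array([q[0],-q[1]])/-q[2]; s=s*(1+c['k1']*(s@s))
    return s*[c['fx'],c['fy']]+[c['cx'],c['cy']]
def st():
    s=monitor.read_state(); M=R.from_rotvec(s['ee_rot']).as_matrix()
    return s,np.array(s['ee_pos']),M
E
python3 - <<'E'
from h import *
s,p,M=st();print(s);print(M.round(3))
for n in['scene','side','wrist']:
    c=shot(n,n+'1.png');print(n,{k:c[k] for k in c if k!='img'})
E
```

```text
{'clock': 0.0, 'q': array([-1.35663136e+00,  3.14022024e-01,  4.50076622e-02,  1.30359855e+00,
       -9.55882099e-07,  1.43120969e+00]), 'joint_velocities': array([-0.00202569,  0.00206014, -0.00068811,  0.00103092,  0.00028726,
       -0.00212188]), 'effort': array([-4.75561239e-05, -4.80627394e+01,  2.98533136e+01,  1.95155467e-02,
       -1.43738439e-04,  9.92702454e-08]), 'ee_pos': array([ 0.19909228, -0.53895113,  0.25540825]), 'ee_rot': array([-3.09079123e+00, -5.52459479e-01,  1.07817408e-04]), 'ft_force': array([ 0.39145529, -0.10248632,  0.20835072]), 'wrist_torque': array([-0.04415567,  0.03463557,  0.02488149]), 'gripper_force': 0.0, 'opening': 1.0017714415967185}
[[ 0.938  0.346 -0.   ]
 [ 0.346 -0.938  0.002]
 [ 0.    -0.002 -1.   ]]
scene {'fx': 478.4534104440463, 'fy': 478.4534104440463, 'cx': 317.95988554078036, 'cy': 193.91420089158024, 'k1': -0.014399137621842086, 'xyz': array([1.75755507, 0.6146802 , 1.15446691]), 'rotation': array([0.58236299, 0.95263297, 1.82653162])}
side {'fx': 387.44235224323626, 'fy': 387.44235224323626, 'cx': 315.9980849396289, 'cy': 201.11013375066543, 'k1': -0.011947937844490173, 'xyz': array([ 0.88112417, -0.08252405,  1.30465843]), 'rotation': array([0.25665862, 0.21356071, 1.36345411])}
wrist {'fx': 300.715240211339, 'fy': 300.715240211339, 'cx': 320.9733777576914, 'cy': 198.33828441875283, 'k1': -0.04445679348840043, 'xyz': array([ 0.26340705, -0.51535554,  0.37296021]), 'rotation': array([-0.24174746,  0.16974376, -1.20823641])}
```

View pics/scene1.png

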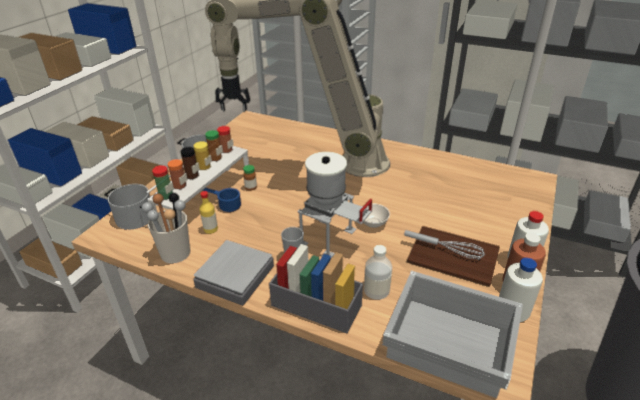

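View pics/side1.png

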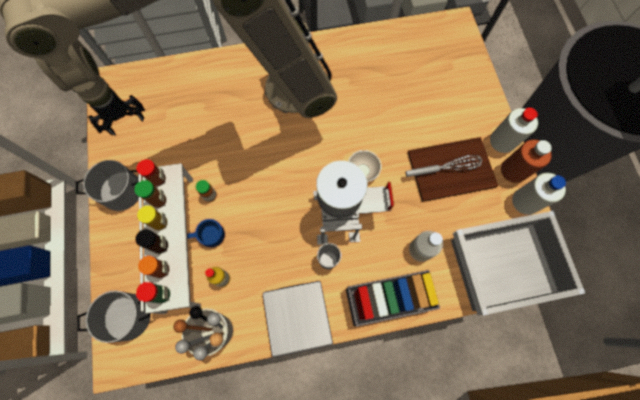

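View pics/wrist1.png

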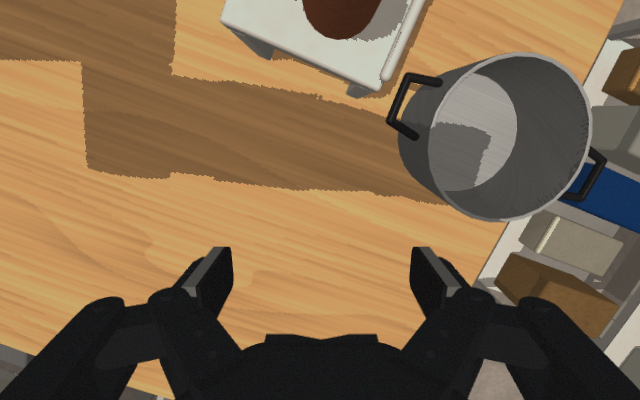

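The side view shows the pan rim at about (209,234), its handle at (190,236) running under the shelf edge, the hopper lid at (342,185) and the red gate handle at (390,196). The spice jar is at (204,187) and the sauce bottle at (216,276). I'll enlarge these areas.

```bash
python3 - <<'E'
from h import *
a=cv2.imread('pics/side1.png');b=cv2.imread('pics/scene1.png')
z=lambda i,x,y:cv2.resize(i[y:y+75,x:x+100],(400,300),interpolation=cv2.INTER_CUBIC)
cv2.imwrite('pics/m1.png',np.vstack([np.hstack([z(a,170,190),z(a,305,175)]),np.hstack([z(b,185,160),z(b,290,195)])]))
c=viewer.camera('side');d=viewer.camera('scene')
print('pan',pix(c,209,234,.06),pix(d,230,197,.06));print('lid',pix(c,342,183,.341),pix(d,326,159,.341))
print('gh',pix(c,390,196,.205),pix(d,366,208,.205));print('jar',pix(c,203,187,.1),'bottle',pix(c,210,273,.17))
E
```

```text
pan [ 0.53456249 -0.37502758  0.06      ] [ 0.53733342 -0.3618633   0.06      ]
lid [0.54367228 0.05257345 0.341     ] [0.5454292  0.05775694 0.341     ]
gh [0.56448792 0.20361793 0.205     ] [0.5699701  0.21141968 0.205     ]
jar [ 0.38344497 -0.3673551   0.1       ] bottle [ 0.68131303 -0.3593757   0.17      ]
```

View pics/m1.png

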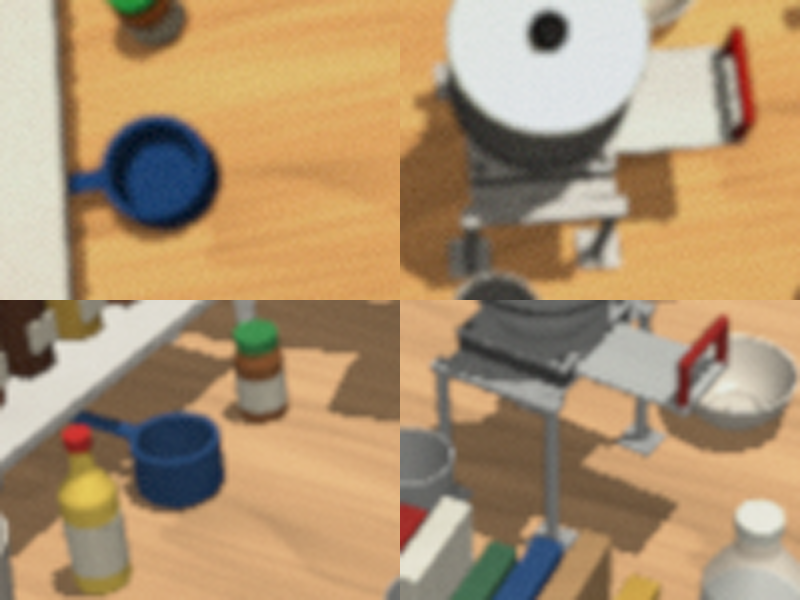

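The crops show the pan rim centred at side (210,233) and its handle leaving left and slightly down. In the side view the gate handle is at (390,195) and the knob at (342,182). I'll go above the pan, keeping clear of the jars.

Call:
play_rows --targets '[[1,[50,-45,-30],[0,0,0.1]],[1,[90,-80,-50],[0,0,0.2]],[1,[130,-115,-55],[0,0,0.3]],[1,[160,-134,-55],[0,0,0.353]],[1,[210,-130,-50],[0,0,0.353]],[1,[260,-125,-45],[0,0,0.353]],[1,[310,-120,-45],[0,0,0.353]],[1,[350,-110,-45],[0,0,0.353]]]'

```text
clock: 1.05
ee_pos: [0.4848, -0.3143, 0.3016]
ee_rot: [3.141, 0.002, 0.0]
ft_force: [-0.8, -1.4, 0.7]
opening: 1.001
gripper_force: 0.0
```

```bash
python3 - <<'E'
from h import *
s,p,M=st();print(s['clock'],p,s['q']);print(M.round(3))
c=shot('wrist','w2.png')
print('pan guess',proj(c,[.535,-.37,.06]),c['xyz'])
E
```

```text
1.05 [ 0.48479861 -0.31432851  0.30163559] [-7.14081738e-01  3.11413289e-01  1.53653672e-01  1.41255391e+00
 -1.10221298e-04  2.42597896e+00]
[[ 1.     0.002  0.   ]
 [ 0.002 -1.    -0.   ]
 [ 0.     0.    -1.   ]]
pan guess [368.1198595  129.38199835] [ 0.5532837  -0.31436703  0.41910795]
```

View pics/w2.png

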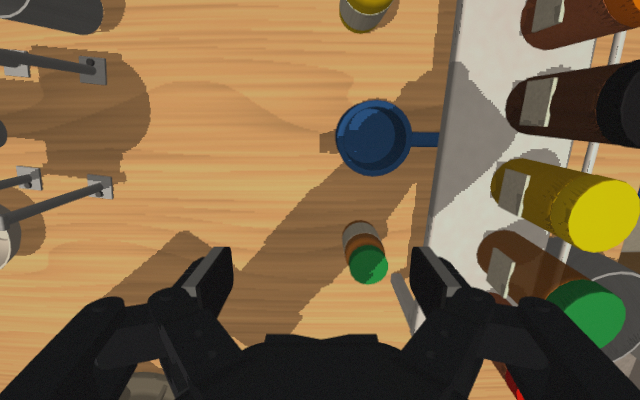

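The wrist view shows the pan rim centred at about (373.5,137). Its handle leaves to the right at (425,139) and the shelf edge is near column 438.

```bash
python3 - <<'E'
from h import *
c=viewer.camera('wrist');im=cv2.imread('pics/w2.png')
h=cv2.cvtColor(im,cv2.COLOR_BGR2HSV)
m=cv2.inRange(h,(100,110,30),(125,255,255));m[:, :320]=0;m[:80]=0;m[200:]=0
ys,xs=np.nonzero(m);print(xs.min(),xs.max(),ys.min(),ys.max())
print('pan',pix(c,373.5,137.5,.06),'L/R/T/B',[pix(c,*q,.06)[:2].round(4) for q in[(336,137),(411,137),(373,99),(373,176)]])
print('handle',pix(c,412,139,.055),pix(c,436,139.5,.055));print('shelf edge',pix(c,440,139,.124))
print('jar',pix(c,368,265,.1))
E
```

```text
336 639 100 197
pan [ 0.53353902 -0.37510111  0.06      ] L/R/T/B [array([ 0.5338, -0.3311]), array([ 0.5346, -0.4192]), array([ 0.5767, -0.3724]), array([ 0.4876, -0.3768])]
handle [ 0.53188526 -0.42210964  0.055     ] [ 0.53164304 -0.45110497  0.055     ]
shelf edge [ 0.5374586  -0.42878929  0.124     ]
jar [ 0.38952238 -0.36959387  0.1       ]
```

Call:
play_rows --targets '[[0,[30,15,40],[0,0,0]],[0,[45,20,85],[0,0,0]],[0,[45,20,130],[0,0,0]],[0,[45,20,170],[0,0,0]],[0,[45,20,170],[0,0,0]],[0,[45,20,170],[0,0,0]]]'

```text
clock: 1.75
ee_pos: [0.5276, -0.3358, 0.1315]
ee_rot: [-3.141, -0.001, 0.002]
ft_force: [0.2, 0.7, 2.0]
opening: 0.501
gripper_force: 0.0
```

Call:
play_rows --targets '[[0,[4,-2,35],[0,0,0]],[0,[4,-2,60],[0,0,0]],[0,[4,-2,73],[0,0,0]],[0,[4,-2,73],[0,0,0]],[-1,[4,-2,73],[0,0,0]],[-1,[4,-2,73],[0,0,0]],[-1,[4,-2,73],[0,0,0]],[-1,[4,-2,73],[0,0,0]]]' --force 60

```text
clock: 2.55
ee_pos: [0.5332, -0.3357, 0.0612]
ee_rot: [3.138, 0.0, 0.005]
ft_force: [-1.7, -2.5, 5.9]
opening: 0.102
gripper_force: 62.0
```

Call:
play_rows --targets '[[-1,[0,0,-8],[0,0,0]],[-1,[0,-15,-12],[0,0,0]],[-1,[0,-40,-12],[0,0,0]],[-1,[0,-70,-12],[0,0,0]],[-1,[0,-100,-12],[0,0,0]],[-1,[0,-130,-12],[0,0,0]],[-1,[0,-155,-12],[0,0,0]],[-1,[0,-170,-12],[0,0,0]]]'

```text
clock: 3.35
ee_pos: [0.5306, -0.1603, 0.0699]
ee_rot: [-3.139, -0.005, 0.004]
ft_force: [-0.6, -0.7, -7.2]
opening: 0.103
gripper_force: 61.3
```

```bash
python3 - <<'E'
from h import *
s,p,M=st();print(s['clock'],p,s['q'],s['ft_force'],s['opening'])
c=shot('side');cv2.imwrite('pics/s3.png',cv2.resize(c['img'][150:300,130:330,::-1],(800,600),interpolation=cv2.INTER_CUBIC))
E
```

```text
3.35 [ 0.53064992 -0.16034716  0.06989079] [-4.38903842e-01  4.02265419e-01 -3.07625003e-01  8.64076195e-01
  1.26887519e-03  2.69950257e+00] [-0.63716981 -0.71990422 -7.23400301] 0.10254659756695318
```

View pics/s3.png

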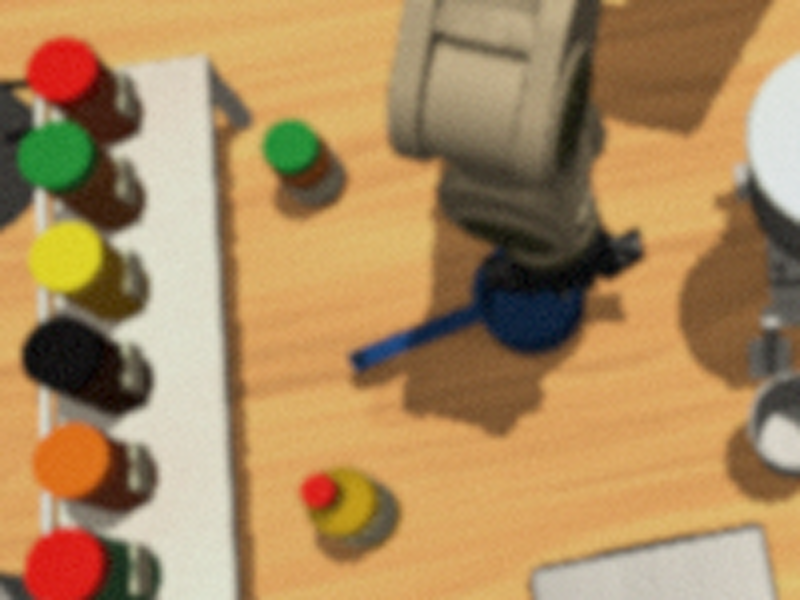

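The side crop shows that the pan came clear but swung in the grip: its handle end is at crop (360,360) and the bowl at (530,305). I'll set it down, rise and look from above.

Call:
play_rows --targets '[[-1,[0,0,6],[0,0,0]],[-1,[0,0,11],[0,0,0]],[-1,[0,0,11],[0,0,0]],[0,[0,0,11],[0,0,0]],[0,[0,0,11],[0,0,0]],[0,[0,0,-40],[0,0,0]],[0,[0,0,-90],[0,0,0]],[0,[-20,40,-130],[0,0,0]]]'

```text
clock: 4.2
ee_pos: [0.5179, -0.1964, 0.1966]
ee_rot: [3.14, 0.007, 0.007]
ft_force: [0.2, -1.0, 0.4]
opening: 0.502
gripper_force: 0.0
```

Call:
play_rows --targets '[[0,[-50,40,-40],[0,0,0]],[0,[-80,80,-60],[0,0,0]],[0,[-80,80,-60],[0,0,0]],[0,[-80,80,-60],[0,0,0]]]'

```text
clock: 4.6
ee_pos: [0.4348, -0.2811, 0.2557]
ee_rot: [3.137, -0.008, 0.005]
ft_force: [0.3, -0.1, -0.5]
opening: 0.5
gripper_force: 0.0
```

```bash
python3 - <<'E'
from h import *
s,p,M=st();print(s['clock'],p,s['q'],s['ft_force'],s['opening'])
c=shot('wrist','w4.png');print(c['xyz'])
E
```

```text
4.6 [ 0.43482244 -0.28106274  0.25566962] [-7.28237353e-01  1.97923325e-01 -1.07760916e-01  1.25936448e+00
 -1.35360348e-03  2.41822122e+00] [ 0.25743817 -0.08973654 -0.47161623] 0.4996511135593502
[ 0.50298003 -0.2810197   0.37338848]
```

View pics/w4.png

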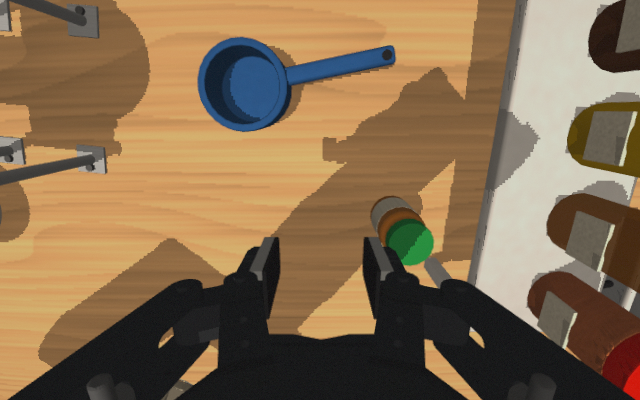

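The pan stands upright in the open. Its rim centre is at about (243,84) and its handle runs to (393,55). The two −y foot plates of the hopper are centred near (83,21) and (91,160).

```bash
cat > e.py <<'E'
from h import *
from scipy.optimize import least_squares
c=viewer.camera('wrist')
rim=pix(c,243.5,84.5,.06);e1=pix(c,392,54.5,.055);e0=pix(c,292,75.5,.055)
d=(e1-rim)[:2];print('rim',rim,'end',e1,'len',np.hypot(*d),'ang',np.arctan2(d[1],d[0]),'base->end',np.arctan2(*(e1-e0)[1::-1]))
f1=pix(c,83,21,.004);f2=pix(c,91,160,.004);v=(f1-f2)[:2];print('feet',f1,f2,np.hypot(*v),'yaw',np.arctan2(v[1],v[0]))
yaw=np.arctan2(v[1],v[0]);m=(f1+f2)[:2]/2;print('origin',m+.055*np.array([-np.sin(yaw),np.cos(yaw)]))
E
python3 e.py
```

```text
rim [ 0.53200385 -0.20471661  0.06      ] end [ 0.5599066  -0.35026166  0.055     ] len 0.14819556591067645 ang -1.3813824291396959 base->end -1.3755555456927742
feet [ 0.60979261 -0.01140731  0.004     ] [0.45109806 0.00867687 0.004     ] 0.15996041111287626 yaw -0.1258893989979541
origin [0.53735098 0.05319953]
```

Call:
play_rows --targets '[[0,[20,6,0],[0,0,-0.15]],[0,[40,12,0],[0,0,-0.3]],[0,[60,18,0],[0,0,-0.45]],[0,[80,24,0],[0,0,-0.6]],[0,[100,30,0],[0,0,-0.75]],[0,[119,36,0],[0,0,-0.9]],[0,[119,36,0],[0,0,-1.05]],[0,[119,36,0],[0,0,-1.2]]]'

```text
clock: 5.5
ee_pos: [0.556, -0.3116, 0.251]
ee_rot: [-2.583, -1.784, 0.001]
ft_force: [0.6, 0.2, 0.1]
opening: 0.503
gripper_force: 0.0
```

Call:
play_rows --targets '[[0,[0,0,0],[0,0,-0.15]],[0,[0,0,0],[0,0,-0.3]],[0,[0,0,0],[0,0,-0.45]],[0,[0,0,0],[0,0,-0.6]],[0,[0,0,0],[0,0,-0.75]],[0,[0,0,0],[0,0,-0.9]],[0,[0,0,0],[0,0,-1.05]],[0,[0,0,0],[0,0,-1.2]]]'

```text
clock: 6.3
ee_pos: [0.5554, -0.3115, 0.2515]
ee_rot: [-1.125, -2.931, -0.001]
ft_force: [0.6, 0.7, 0.3]
opening: 0.499
gripper_force: 0.0
```

Call:
play_rows --targets '[[0,[0,0,0],[0,0,-0.15]],[0,[0,0,0],[0,0,-0.3]],[0,[0,0,0],[0,0,-0.45]],[0,[0,0,0],[0,0,-0.6]],[0,[0,0,0],[0,0,-0.75]],[0,[0,0,0],[0,0,-0.9]],[0,[0,0,0],[0,0,-1.05]],[0,[0,0,0],[0,0,-1.2]]]'

```text
clock: 7.1
ee_pos: [0.5554, -0.3114, 0.2515]
ee_rot: [0.727, -3.055, -0.002]
ft_force: [-0.4, -0.2, 0.0]
opening: 0.499
gripper_force: 0.0
```

Call:
play_rows --targets '[[0,[0,0,0],[0,0,-0.15]],[0,[0,0,0],[0,0,-0.3]],[0,[0,0,0],[0,0,-0.45]],[0,[0,0,0],[0,0,-0.6]],[0,[0,0,0],[0,0,-0.75]],[0,[0,0,0],[0,0,-0.9]],[0,[0,0,0],[0,0,-1.05]],[0,[0,0,0],[0,0,-1.2]]]'

```text
clock: 7.9
ee_pos: [0.5554, -0.3115, 0.2516]
ee_rot: [2.326, -2.112, -0.003]
ft_force: [-0.3, -0.3, -0.6]
opening: 0.497
gripper_force: 0.0
```

```bash
cat > to.py <<'E'
import sys
from h import *
# usage: to.py x y z theta tilt : tool shift/turn to pose with tool x heading theta, then leaned by tilt about tool y
def goal(th,t):
    B=np.array([[np.cos(th),np.sin(th),0],[np.sin(th),-np.cos(th),0],[0,0,-1]]).T
    B=np.column_stack([[np.cos(th),np.sin(th),0],[np.sin(th),-np.cos(th),0],[0,0,-1]])
    return B@R.from_rotvec([0,t,0]).as_matrix()
s,p,M=st();x,y,z,th,t=map(float,sys.argv[1:])
print(s['clock'],p,s['q'].round(3),s['ft_force'].round(1),'th',np.arctan2(M[1,0],M[0,0]))
print('shift mm',(M.T@(np.array([x,y,z])-p)*1e3).round(1),'turn',R.from_matrix(M.T@goal(th,t)).as_rotvec().round(3))
E
python3 to.py 0.5538 -0.3176 0.10 -1.38 0
```

```text
7.9 [ 0.55543632 -0.31146874  0.25155293] [-0.637  0.44   0.22   1.353  0.    -2.304] [-0.3 -0.3 -0.6] th -1.4744280287371991
shift mm [  6.1   2.  151.5] turn [ 0.001  0.001 -0.094]
```

Call:
play_rows --targets '[[0,[6,2,45],[0,0,-0.094]],[0,[6,2,90],[0,0,-0.094]],[0,[6,2,130],[0,0,-0.094]],[0,[6,2,165],[0,0,-0.094]],[0,[6,2,185],[0,0,-0.094]],[0,[6,2,195],[0,0,-0.094]],[0,[6,2,195],[0,0,-0.094]],[0,[6,2,195],[0,0,-0.094]]]'

```text
clock: 8.7
ee_pos: [0.554, -0.3189, 0.0587]
ee_rot: [-2.415, 2.009, -0.002]
ft_force: [-0.1, -0.4, 0.2]
opening: 0.505
gripper_force: 0.0
```

Call:
play_rows --targets '[[-1,[0,0,0],[0,0,0]],[-1,[0,0,0],[0,0,0]],[-1,[0,0,0],[0,0,0]],[-1,[0,0,0],[0,0,0]],[-1,[0,0,0],[0,0,0]]]' --force 80

```text
clock: 9.2
ee_pos: [0.5542, -0.32, 0.0595]
ee_rot: [2.414, -2.01, 0.005]
ft_force: [1.8, -2.6, 5.7]
opening: 0.193
gripper_force: 78.3
```

```bash
python3 to.py 0.535 -0.215 0.064 -1.697 0
```

```text
9.2 [ 0.55417102 -0.32004278  0.05947005] [-0.649  0.552 -0.088  0.928 -0.    -2.402] [ 1.8 -2.6  5.7] th -1.3887036208401162
shift mm [-106.8   -0.2   -4.8] turn [-0.002 -0.002  0.308]
```

Call:
play_rows --targets '[[-1,[0,0,-4],[0,0,0]],[-1,[0,0,-9],[0,0,0]],[-1,[-20,7,-9],[0,0,0.06]],[-1,[-40,14,-9],[0,0,0.13]],[-1,[-60,21,-9],[0,0,0.2]],[-1,[-80,28,-9],[0,0,0.26]],[-1,[-99,34,-9],[0,0,0.308]],[-1,[-99,34,-9],[0,0,0.308]]]' --force 120

```text
clock: 10.0
ee_pos: [0.4979, -0.2241, 0.0654]
ee_rot: [2.077, -2.353, -0.012]
ft_force: [-0.3, 0.6, -6.3]
opening: 0.18
gripper_force: 117.5
```

Call:
play_rows --targets '[[-1,[0,0,5],[0,0,0]],[-1,[0,0,9],[0,0,0]],[-1,[0,0,9],[0,0,0]],[0,[0,0,9],[0,0,0]],[0,[0,0,9],[0,0,0]],[0,[0,0,-30],[0,0,0]],[0,[0,0,-80],[0,0,0]],[0,[0,0,-130],[0,0,0]]]'

```text
clock: 10.8
ee_pos: [0.5019, -0.2279, 0.1983]
ee_rot: [-2.077, 2.357, 0.001]
ft_force: [0.3, -0.8, 0.4]
opening: 0.505
gripper_force: 0.0
```

Call:
play_rows --targets '[[0,[0,0,-40],[0,0,0]],[0,[0,0,-40],[0,0,0]]]'

```text
clock: 11.0
ee_pos: [0.5053, -0.23, 0.2441]
ee_rot: [-2.075, 2.354, -0.019]
ft_force: [0.5, -0.4, -0.6]
opening: 0.498
gripper_force: 0.0
```

```bash
python3 to.py 0.535 -0.215 0.064 -1.697 0.35;python3 - <<'E'
from h import *
c=shot('wrist','w5.png');d=shot('side')
z=lambda i,x,y:cv2.resize(i[y:y+100,x:x+133,::-1],(533,400),interpolation=cv2.INTER_CUBIC)
cv2.imwrite('pics/m5.png',z(d['img'],230,160));print(c['xyz'],[proj(c,q) for q in [[.518,-.115,.06],[.503,-.229,.05],[.46,.008,.004],[.61,-.01,.004]]])
E
```

```text
11.0 [ 0.50525405 -0.22998489  0.24410854] [-0.572  0.268 -0.046  1.244  0.    -2.017] [ 0.5 -0.4 -0.6] th -1.6965566809812838
shift mm [-19.5 -25.5 180.3] turn [-0.012  0.345 -0.002]
[ 0.49452651 -0.29812087  0.36189652] [array([323.58866845, 283.93373845]), array([324.47663952, 183.01279676]), array([374.64315124, 333.77009681]), array([268.89419123, 333.47514999])]
```

View pics/w5.png

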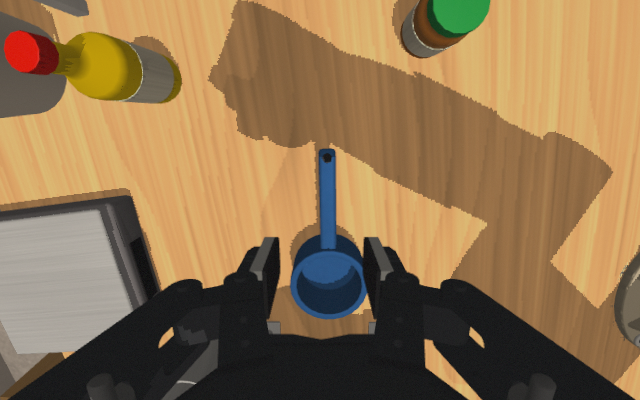

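The pan stands with its rim centre near (329,283) and its handle end at (327,152), nearly aligned with the hopper. Both −y feet are just visible at row 328.

```bash
python3 - <<'E'
from h import *
c=viewer.camera('wrist');im=cv2.imread('pics/w5.png');h=cv2.cvtColor(im,cv2.COLOR_BGR2HSV)
m=cv2.inRange(h,(100,110,30),(125,255,255));m[:,:285]=0;m[:,375:]=0;m[:140]=0;m[325:]=0
for r in(160,170,190,210,225,280,285,290):
    x=np.nonzero(m[r])[0];print(r,x.min(),x.max(),end=' | ')
rows=np.nonzero(m[:,315:340].any(1))[0];print(rows.min(),rows.max())
a=np.array([(np.nonzero(m[r])[0].mean(),r) for r in range(160,228,4)])
P=np.array([pix(c,u,v,.055)[:2] for u,v in a]);d=P[0]-P[-1];th=np.arctan2(d[1],d[0])
rim=pix(c,(290.5+368)/2,283.5,.06);near=pix(c,329,rows.max(),.06)
print('th',th,'rim',rim,'front edge',near,'end',pix(c,327,rows.min(),.055))
u=np.array([np.cos(th),np.sin(th)]);print('centre from end',pix(c,327,rows.min(),.055)[:2]-.155*u,'from front',near[:2]+.045*u,'perp line pt',P[0]+u*(-.15))
E
```

```text
160 319 334 | 170 319 334 | 190 320 334 | 210 320 334 | 225 321 335 | 280 291 364 | 285 291 365 | 290 291 366 | 149 318
th -1.667863078715599 rim [ 0.50762334 -0.11567978  0.06      ] front edge [ 0.51324294 -0.07040883  0.06      ] end [ 0.49230753 -0.26319641  0.055     ]
centre from end [ 0.50732926 -0.10892604] from front [ 0.5088818 -0.115197 ] perp line pt [ 0.50866145 -0.10304923]
```

```bash
python3 to.py 0.495 -0.2415 0.125 -1.672 -0.35; python3 to.py 0.495 -0.2415 0.0555 -1.672 -0.35
```

```text
11.15 [ 0.50209251 -0.22801875  0.23685557] [-0.572  0.273 -0.056  1.241  0.    -2.017] [-0.2 -0.2 -0.1] th -1.6965533702856934
shift mm [ 14.2   5.4 111.9] turn [-0.005 -0.35  -0.024]
11.15 [ 0.50209251 -0.22801875  0.23685557] [-0.572  0.273 -0.056  1.241  0.    -2.017] [-0.2 -0.2 -0.1] th -1.6965533702856934
shift mm [ 14.2   5.5 181.4] turn [-0.005 -0.35  -0.024]
```

Call:
play_rows --targets '[[0,[14,5,0],[0,-0.14,-0.024]],[0,[14,5,40],[0,-0.28,-0.024]],[0,[14,5,80],[0,-0.35,-0.024]],[0,[14,5,120],[0,-0.35,-0.024]],[0,[14,5,155],[0,-0.35,-0.024]],[0,[14,5,175],[0,-0.35,-0.024]],[0,[14,5,181],[0,-0.35,-0.024]],[0,[14,5,181],[0,-0.35,-0.024]]]'

```text
clock: 11.95
ee_pos: [0.494, -0.24, 0.0543]
ee_rot: [-1.916, 2.123, 0.34]
ft_force: [-1.3, -0.3, 0.3]
opening: 0.497
gripper_force: 0.0
```

```bash
python3 to.py 0.495 -0.2415 0.0555 -1.672 -0.35
```

```text
11.95 [ 0.4939546  -0.24003889  0.05429681] [-0.741  0.543 -0.175  1.069  0.281 -2.24 ] [-1.3 -0.3  0.3] th -1.6726966578320552
shift mm [ 0.8 -1.2 -1.6] turn [-0.001  0.003 -0.001]
```

Call:
play_rows --targets '[[-1,[0,-1,0],[0,0,0]],[-1,[0,-1,0],[0,0,0]],[-1,[0,-1,0],[0,0,0]],[-1,[0,-1,0],[0,0,0]],[-1,[0,-1,0],[0,0,0]]]' --force 120

```text
clock: 12.45
ee_pos: [0.4974, -0.242, 0.0573]
ee_rot: [-1.918, 2.122, 0.329]
ft_force: [3.8, -2.5, 3.3]
opening: 0.183
gripper_force: 117.4
```

```bash
python3 to.py 0.5 -0.1 0.06 -1.697 -0.35; python3 - <<'E'
from h import *
for n,(x0,y0) in {'side':(342,182),'scene':(326,159)}.items():
    c=shot(n,n+'6.png');im=c['img'].astype(int)
    s=im[y0-10:y0+11,x0-12:x0+13].max(2);yy,xx=np.nonzero(s<70);u,v=xx.mean()+x0-12,yy.mean()+y0-10
    print(n,'knob',u,v,len(xx),pix(c,u,v,.334))
    h=cv2.cvtColor(c['img'],cv2.COLOR_RGB2HSV);m=((h[...,0]<6)|(h[...,0]>174))&(h[...,1]>150)&(h[...,2]>60)
    m=m.astype(np.uint8);m[:180]=0;m[225:]=0;m[:,:355]=0;m[:,402:]=0
    yy,xx=np.nonzero(m);print('red',xx.mean(),yy.mean(),len(xx),xx.min(),xx.max(),yy.min(),yy.max())
    for O,yaw in(((.537,.053),-.126),((.541,.054),-.14)):
        ey=np.array([-np.sin(yaw),np.cos(yaw)]);P=np.array(O)+.150*ey
        print('  pred',O,proj(c,[*O,.334]),'bar',proj(c,[*P,.205]), 'low',proj(c,[*P,.165]))
E
```

```text
12.45 [ 0.4973783  -0.24204709  0.05728921] [-0.74   0.54  -0.169  1.069  0.282 -2.239] [ 3.8 -2.5  3.3] th -1.6703475991435615
shift mm [-134.    11.9   45.7] turn [ 0.001 -0.002  0.025]
side knob 341.45283018867923 182.56603773584905 53 [0.53973047 0.05238636 0.334     ]
red 389.96153846153845 194.0 52 387 392 183 208
  pred (0.537, 0.053) [341.45876399 181.58367049] bar [388.69264211 193.42975183] low [386.40942333 197.59459351]
  pred (0.541, 0.054) [342.14522388 182.89326829] bar [389.4341762 195.2721504] low [387.12394562 199.38453549]
scene knob 325.42424242424244 159.57575757575756 33 [0.53904691 0.05272911 0.334     ]
red 365.3015873015873 207.31746031746033 63 360 371 199 220
  pred (0.537, 0.053) [325.757759   159.29404224] bar [364.76882594 204.9170228 ] low [364.29531711 214.47800827]
  pred (0.541, 0.054) [325.53045329 159.94282939] bar [364.32038075 205.98496614] low [363.85195116 215.55855819]
```

```bash
for a in "0.4974 -0.242 0.067 -1.670" "0.5007 -0.2426 0.067 -1.70" "0.5117 -0.158 0.067 -1.70" "0.5226 -0.074 0.067 -1.70"; do python3 to.py $a -0.345|tail -1; done
```

```text
shift mm [-3.5 -0.2 -9.2] turn [-0.008  0.003 -0.001]
shift mm [-3.3 -3.6 -9.3] turn [0.002 0.003 0.028]
shift mm [-83.4  -5.8  19.8] turn [0.002 0.003 0.028]
shift mm [-163.    -8.1   48.7] turn [0.002 0.003 0.028]
```

Call:
play_rows --targets '[[-1,[-2,0,-5],[0,0,0]],[-1,[-4,0,-10],[0,0,0]],[-1,[-3,-4,-9],[0,0,0.028]],[-1,[-20,-4,-3],[0,0,0.028]],[-1,[-40,-5,4],[0,0,0.028]],[-1,[-62,-5,12],[0,0,0.028]],[-1,[-83,-6,20],[0,0,0.028]],[-1,[-83,-6,20],[0,0,0.028]]]'

```text
clock: 13.35
ee_pos: [0.5081, -0.1531, 0.0648]
ee_rot: [-1.894, 2.149, 0.349]
ft_force: [-0.1, -0.6, -6.6]
opening: 0.183
gripper_force: 117.8
```

```bash
python3 to.py 0.5226 -0.074 0.067 -1.70 -0.345; python3 - <<'E'
from h import *
s,p,M=st();print(s['opening'],s['gripper_force'],s['wrist_torque'])
c=shot('wrist','w7.png');d=shot('side','side7.png');print([proj(c,q).round() for q in [[.520,-.03,.07],[.46,.008,.004],[.61,-.01,.004]]])
e=cv2.resize(d['img'][150:250,260:360,::-1],(400,400),interpolation=cv2.INTER_CUBIC)
cv2.imwrite('pics/m7.png',np.hstack([c['img'][:,120:520,::-1],e]))
E
```

```text
13.35 [ 0.50812207 -0.15312749  0.06478814] [-0.605  0.471 -0.265  1.012  0.306 -2.077] [-0.1 -0.6 -6.6] th -1.699038846320371
shift mm [-76.2  -4.5  25.6] turn [0.012 0.007 0.001]
0.18276297158931964 117.83657312393188 [-1.54553856  0.23382656  0.03255163]
[array([325., 401.]), array([393., 333.]), array([228., 335.])]
```

View pics/m7.png

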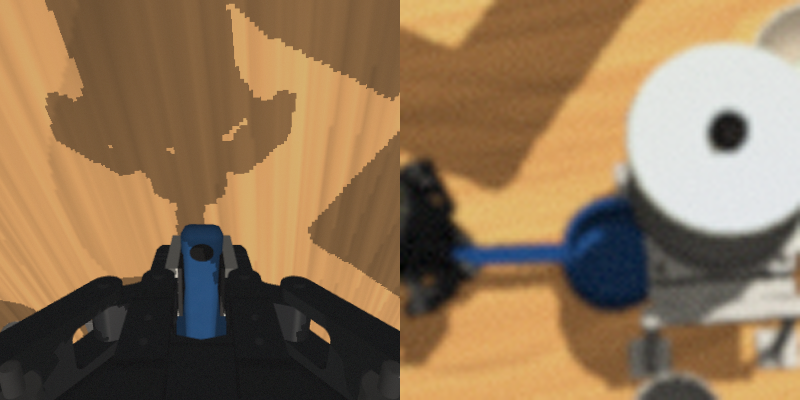

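The pan is carried level in line with the hopper and sits midway between its legs in the side crop, with the bowl at about (605,255). I'll push on in.

Call:
play_rows --targets '[[-1,[-14,-1,4],[0.006,0,0]],[-1,[-28,-2,9],[0.012,0,0]],[-1,[-42,-3,14],[0.012,0.005,0]],[-1,[-56,-4,19],[0.012,0.005,0]],[-1,[-68,-4,23],[0.012,0.005,0]],[-1,[-76,-4,26],[0.012,0.005,0]],[-1,[-76,-4,26],[0.012,0.005,0]],[-1,[-76,-4,26],[0.012,0.005,0]]]'

```text
clock: 14.25
ee_pos: [0.525, -0.0782, 0.0674]
ee_rot: [-1.887, 2.151, 0.321]
ft_force: [0.6, -0.5, -6.5]
opening: 0.178
gripper_force: 117.7
```

```bash
python3 to.py 0.5226 -0.074 0.057 -1.70 -0.345; cat > blue.py <<'E'
from h import *
import sys
T=[float(a) for a in sys.argv[1:3]]; z=float(sys.argv[3]) # expected pan centre
for n in('side','scene'):
    c=shot(n,n+'8.png');h=cv2.cvtColor(c['img'],cv2.COLOR_RGB2HSV)
    m=cv2.inRange(h,(100,110,20),(125,255,255))
    uf=np.array([-.1288,-.9917]);w=np.array([.9917,-.1288])
    # predicted silhouette points vs mask extent along lines
    q=proj(c,[*T,z+.06]).astype(int);b=m.copy();b[:q[1]-45]=0;b[q[1]+45:]=0;b[:,:q[0]-80]=0;b[:,q[0]+60:]=0
    ys,xs=np.nonzero(b);print(n,'mask',len(xs),xs.min(),xs.max(),ys.min(),ys.max())
    t=np.linspace(0,2*np.pi,60);M=np.zeros_like(m)
    for hh in(0,.06):
        pts=np.array([proj(c,[T[0]+.045*np.cos(a),T[1]+.045*np.sin(a),z+hh]) for a in t])
        cv2.fillConvexPoly(M,cv2.convexHull(pts.astype(np.float32)).round().astype(np.int32),255)
    y2,x2=np.nonzero(M);print('  pred bowl',x2.min(),x2.max(),y2.min(),y2.max(),'handle end',proj(c,[T[0]+.155*uf[0],T[1]+.155*uf[1],z+.05]).round(1))
    print('  cols',[(x,np.nonzero(b[:,x])[0].min(),np.nonzero(b[:,x])[0].max()) for x in range(xs.min(),xs.max()+1,3) if b[:,x].any()])
    print('  pcols',[(x,np.nonzero(M[:,x])[0].min(),np.nonzero(M[:,x])[0].max()) for x in range(x2.min(),x2.max()+1,3)])
E
python3 blue.py .539 .0525 .01
```

```text
14.25 [ 0.52499212 -0.07822797  0.06741542] [-0.47   0.422 -0.333  0.929  0.326 -1.929] [ 0.6 -0.5 -6.5] th -1.700473292359515
shift mm [-0.1  3.  11.1] turn [-0.006 -0.001 -0.   ]
side mask 77 296 320 211 215
  pred bowl 323 350 197 228 handle end [290.2 213.9]
  cols [(296, np.int64(212), np.int64(214)), (299, np.int64(211), np.int64(215)), (302, np.int64(213), np.int64(215)), (305, np.int64(213), np.int64(215)), (308, np.int64(213), np.int64(215)), (311, np.int64(213), np.int64(214)), (314, np.int64(212), np.int64(214)), (317, np.int64(212), np.int64(214)), (320, np.int64(212), np.int64(214))]
  pcols [(323, np.int64(207), np.int64(219)), (326, np.int64(202), np.int64(223)), (329, np.int64(199), np.int64(226)), (332, np.int64(198), np.int64(227)), (335, np.int64(197), np.int64(228)), (338, np.int64(197), np.int64(228)), (341, np.int64(198), np.int64(227)), (344, np.int64(199), np.int64(225)), (347, np.int64(202), np.int64(221)), (350, np.int64(207), np.int64(214))]
scene mask 479 303 336 216 266
  pred bowl 313 338 215 243 handle end [290.9 210.8]
  cols [(303, np.int64(216), np.int64(217)), (306, np.int64(217), np.int64(218)), (309, np.int64(218), np.int64(219)), (312, np.int64(219), np.int64(221)), (315, np.int64(220), np.int64(266)), (318, np.int64(221), np.int64(266)), (321, np.int64(222), np.int64(266)), (324, np.int64(224), np.int64(266)), (327, np.int64(255), np.int64(262)), (330, np.int64(224), np.int64(240)), (333, np.int64(220), np.int64(239)), (336, np.int64(227), np.int64(232))]
  pcols [(313, np.int64(222), np.int64(223)), (316, np.int64(218), np.int64(240)), (319, np.int64(216), np.int64(242)), (322, np.int64(215), np.int64(243)), (325, np.int64(215), np.int64(243)), (328, np.int64(215), np.int64(243)), (331, np.int64(215), np.int64(242)), (334, np.int64(216), np.int64(241)), (337, np.int64(219), np.int64(239))]
```

Call:
play_rows --targets '[[-1,[-3,3,3],[-0.006,0,0]],[-1,[-2,3,7],[-0.006,0,0]],[-1,[0,3,11],[-0.006,0,0]],[-1,[0,3,12],[-0.006,0,0]],[-1,[0,3,12],[-0.006,0,0]]]'

```text
clock: 14.85
ee_pos: [0.5229, -0.0748, 0.0571]
ee_rot: [-1.888, 2.153, 0.327]
ft_force: [-4.5, -5.8, 6.1]
opening: 0.186
gripper_force: 118.7
```

```bash
python3 to.py 0.5226 -0.074 0.057 -1.70 -0.345; python3 blue.py .539 .0525 .0
```

```text
14.85 [ 0.52293383 -0.07484235  0.05713742] [-0.466  0.432 -0.348  0.907  0.325 -1.924] [-4.5 -5.8  6.1] th -1.7016768260899815
shift mm [-0.7  0.4  0.4] turn [-0.002 -0.    -0.002]
side mask 75 288 320 211 215
  pred bowl 323 350 198 228 handle end [290.4 214.7]
  cols [(288, np.int64(214), np.int64(214)), (297, np.int64(213), np.int64(214)), (300, np.int64(211), np.int64(215)), (303, np.int64(213), np.int64(215)), (306, np.int64(213), np.int64(215)), (309, np.int64(213), np.int64(214)), (312, np.int64(212), np.int64(214)), (315, np.int64(212), np.int64(214)), (318, np.int64(212), np.int64(214))]
  pcols [(323, np.int64(207), np.int64(219)), (326, np.int64(203), np.int64(224)), (329, np.int64(200), np.int64(226)), (332, np.int64(199), np.int64(228)), (335, np.int64(198), np.int64(228)), (338, np.int64(198), np.int64(228)), (341, np.int64(199), np.int64(227)), (344, np.int64(200), np.int64(225)), (347, np.int64(203), np.int64(222)), (350, np.int64(208), np.int64(214))]
scene mask 505 303 337 217 268
  pred bowl 314 338 217 245 handle end [291.1 212.9]
  cols [(303, np.int64(217), np.int64(218)), (306, np.int64(218), np.int64(219)), (309, np.int64(219), np.int64(220)), (312, np.int64(221), np.int64(222)), (315, np.int64(221), np.int64(268)), (318, np.int64(221), np.int64(268)), (321, np.int64(222), np.int64(268)), (324, np.int64(224), np.int64(267)), (327, np.int64(255), np.int64(262)), (330, np.int64(224), np.int64(242)), (333, np.int64(220), np.int64(241)), (336, np.int64(222), np.int64(239))]
  pcols [(314, np.int64(222), np.int64(239)), (317, np.int64(219), np.int64(242)), (320, np.int64(218), np.int64(244)), (323, np.int64(217), np.int64(245)), (326, np.int64(217), np.int64(245)), (329, np.int64(217), np.int64(245)), (332, np.int64(218), np.int64(244)), (335, np.int64(219), np.int64(243)), (338, np.int64(222), np.int64(239))]
```

Call:
play_rows --targets '[[-1,[-2,0,-1],[0,0,0]],[-1,[-3,0,0],[0,0,0]],[-1,[-3,0,0],[0,0,0]],[0,[-3,0,0],[0,0,0]],[0,[-3,0,0],[0,0,0]],[0,[-3,0,0],[0,0,0]],[0,[-3,0,-30],[0,0,0]],[0,[-3,0,-80],[0,0,0]]]'

```text
clock: 15.75
ee_pos: [0.5171, -0.0959, 0.1304]
ee_rot: [-1.89, 2.153, 0.34]
ft_force: [0.9, -0.5, 0.1]
opening: 0.499
gripper_force: 0.0
```

Call:
play_rows --targets '[[0,[0,0,-50],[0,0,0]],[0,[40,0,-90],[0,0,0]],[0,[80,0,-130],[0,0,0]],[0,[120,0,-170],[0,0.1,0]],[0,[150,0,-200],[0,0.2,0]],[0,[150,0,-220],[0,0.345,0]],[0,[150,0,-220],[0,0.345,0]],[0,[150,0,-220],[0,0.345,0]]]'

```text
clock: 16.55
ee_pos: [0.4916, -0.3107, 0.2893]
ee_rot: [-2.072, 2.359, -0.0]
ft_force: [-0.3, 0.4, -0.8]
opening: 0.504
gripper_force: 0.0
```

```bash
python3 to.py 0.53 -0.2 0.4 3.0116 0; python3 blue.py .539 .0525 .0
```

```text
16.55 [ 0.49159269 -0.31066384  0.28926942] [-7.030e-01  3.200e-01  1.350e-01  1.386e+00  2.000e-03 -2.144e+00] [-0.3  0.4 -0.8] th -1.700305172533046
shift mm [-114.8  -24.  -110.5] turn [-0.     0.002  1.571]
side mask 73 295 320 212 215
  pred bowl 323 350 198 228 handle end [290.4 214.7]
  cols [(295, np.int64(214), np.int64(215)), (298, np.int64(213), np.int64(215)), (301, np.int64(213), np.int64(215)), (304, np.int64(213), np.int64(215)), (307, np.int64(213), np.int64(215)), (310, np.int64(213), np.int64(214)), (313, np.int64(212), np.int64(214)), (316, np.int64(212), np.int64(214)), (319, np.int64(212), np.int64(214))]
  pcols [(323, np.int64(207), np.int64(219)), (326, np.int64(203), np.int64(224)), (329, np.int64(200), np.int64(226)), (332, np.int64(199), np.int64(228)), (335, np.int64(198), np.int64(228)), (338, np.int64(198), np.int64(228)), (341, np.int64(199), np.int64(227)), (344, np.int64(200), np.int64(225)), (347, np.int64(203), np.int64(222)), (350, np.int64(208), np.int64(214))]
scene mask 524 294 338 214 268
  pred bowl 314 338 217 245 handle end [291.1 212.9]
  c
[... 164 characters left out ...]
t64(219), np.int64(220)), (312, np.int64(220), np.int64(222)), (315, np.int64(221), np.int64(268)), (318, np.int64(222), np.int64(268)), (321, np.int64(222), np.int64(268)), (324, np.int64(224), np.int64(267)), (327, np.int64(255), np.int64(262)), (330, np.int64(224), np.int64(242)), (333, np.int64(220), np.int64(242)), (336, np.int64(222), np.int64(240))]
  pcols [(314, np.int64(222), np.int64(239)), (317, np.int64(219), np.int64(242)), (320, np.int64(218), np.int64(244)), (323, np.int64(217), np.int64(245)), (326, np.int64(217), np.int64(245)), (329, np.int64(217), np.int64(245)), (332, np.int64(218), np.int64(244)), (335, np.int64(219), np.int64(243)), (338, np.int64(222), np.int64(239))]
```

The pan matches the predicted silhouette to within a pixel or so, and the gripper is clear. Next is the gate: I'll go over the top of the hopper to hover above the handle.

Call:
play_rows --targets '[[0,[0,0,-50],[0,0,-0.15]],[0,[0,0,-100],[0,0,-0.3]],[0,[0,0,-150],[0,0,-0.45]],[0,[-40,0,-155],[0,0,-0.6]],[0,[-80,0,-155],[0,0,-0.75]],[0,[-120,0,-155],[0,0,-0.9]],[0,[-160,0,-155],[0,0,-1.05]],[0,[-200,0,-155],[0,0,-1.2]]]'

```text
clock: 17.45
ee_pos: [0.5172, -0.1113, 0.442]
ee_rot: [-3.044, 0.769, 0.005]
ft_force: [0.2, 0.3, -0.6]
opening: 0.502
gripper_force: 0.0
```

```bash
python3 to.py 0.5587 0.2032 0.43 -0.13 0
```

```text
17.45 [ 0.51718368 -0.11133531  0.44204868] [-3.640e-01  2.530e-01  4.190e-01  1.740e+00  1.000e-03 -3.011e+00] [ 0.2  0.3 -0.6] th -0.4950781266429164
shift mm [-112.9 -296.5   12.6] turn [-0.001  0.003 -0.365]
```

Call:
play_rows --targets '[[0,[-16,-42,0],[0,0,0]],[0,[-32,-84,0],[0,0,0]],[0,[-48,-126,0],[0,0,-0.05]],[0,[-64,-168,0],[0,0,-0.15]],[0,[-80,-210,0],[0,0,-0.25]],[0,[-96,-252,0],[0,0,-0.365]],[0,[-113,-296,0],[0,0,-0.365]],[0,[-113,-296,40],[0,0,-0.365]]]'

```text
clock: 18.25
ee_pos: [0.5638, 0.207, 0.4069]
ee_rot: [-3.13, 0.203, -0.015]
ft_force: [1.9, -0.9, 0.7]
opening: 0.497
gripper_force: 0.0
```

Call:
play_rows --targets '[[0,[0,0,40],[0,0,0]],[0,[0,0,75],[0,0,0]],[0,[0,0,75],[0,0,0]],[0,[0,0,75],[0,0,0]]]'

```text
clock: 18.65
ee_pos: [0.5598, 0.2006, 0.3279]
ee_rot: [3.134, -0.214, -0.005]
ft_force: [0.8, 1.5, 0.8]
opening: 0.5
gripper_force: 0.0
```

```bash
python3 to.py 0.5587 0.2032 0.33 -0.13 0; python3 - <<'E'
from h import *
c=shot('wrist','w9.png')
h=cv2.cvtColor(c['img'],cv2.COLOR_RGB2HSV);m=(((h[...,0]<6)|(h[...,0]>174))&(h[...,1]>140)&(h[...,2]>50)).astype(np.uint8)
n,l,S,C=cv2.connectedComponentsWithStats(m)
for i in range(1,n):
    if S[i,4]>60: print(S[i],C[i])
print('pred bar',[proj(c,[*(np.array([.539,.0525])+y*np.array([.1296,.9916])+x*np.array([.9916,-.1296])),.205]).round(1) for y,x in((.146,0),(.158,0),(.152,.028),(.152,-.028))],
 'pred housing edge',[proj(c,[*(np.array([.539,.0525])+.055*np.array([.1296,.9916])+x*np.array([.9916,-.1296])),.163]).round(1) for x in(-.04,0,.04)])
E
```

```text
18.65 [0.55975984 0.2006498  0.32793631] [ 0.209  0.351  0.272  1.496  0.    -2.796] [0.8 1.5 0.8] th -0.13610252472837447
shift mm [-1.4 -2.4 -2.1] turn [ 0.001  0.003 -0.006]
[ 307  149   15   97 1251] [314.40767386 196.95683453]
pred bar [array([324.5, 199.6]), array([310.1, 199.7]), array([317. , 166.3]), array([317.6, 230.9])] pred housing edge [array([414.3, 225.4]), array([417.6, 186.9]), array([421.1, 145.4])]
```

View pics/w9.png

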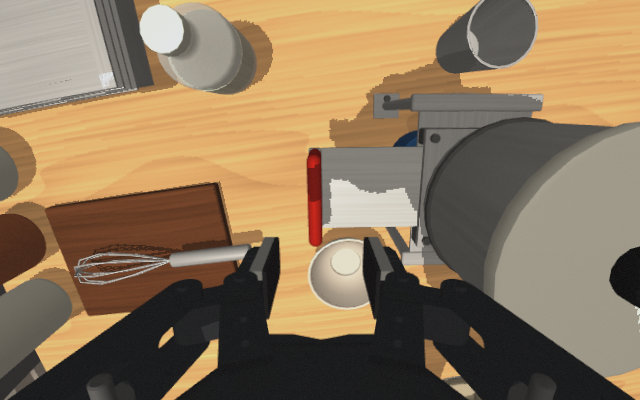

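The red bar is centred at (314.5,197) and lies vertically in the picture between rows 150 and 245. The housing edge is at about column 421.

```bash
cat > bar.py <<'E'
from h import *
O=np.array([.539,.0525]);ey=np.array([.1296,.9916])
def bar(c):
    h=cv2.cvtColor(c['img'],cv2.COLOR_RGB2HSV);m=(((h[...,0]<6)|(h[...,0]>174))&(h[...,1]>140)&(h[...,2]>50)).astype(np.uint8)
    n,l,S,C=cv2.connectedComponentsWithStats(m);i=1+np.argmax(S[1:,4]);ys,xs=np.nonzero(l==i)
    out=[]
    for r in np.linspace(S[i,1]+15,S[i,1]+S[i,3]-15,7).astype(int):
        x=xs[ys==r];out.append(pix(c,(x.min()+x.max())/2,r,.207)[:2])
    out=np.array(out);v=out[0]-out[-1];ends=[pix(c,C[i][0],S[i,1],.205)[:2],pix(c,C[i][0],S[i,1]+S[i,3],.205)[:2]]
    return out.mean(0),np.arctan2(v[1],v[0]),np.mean(ends,0)
if __name__=='__main__':
    c=viewer.camera('wrist');b,a,e=bar(c);print('bar',b,'ang',a,'mid',e,'hopper y',(e-O)@ey,(b-O)@ey)
    print('housing edge',[(pix(c,u,v,.163)[:2]-O)@ey for u,v in((421,150),(420,190),(417,225))],[pix(c,u,v,.163)[:2] for u,v in((421,150),(417,225))])
E
python3 bar.py
```

```text
bar [0.56147851 0.20534155] ang -0.12002518359592289 mid [0.55907922 0.20565585] hopper y 0.1544716049908078 0.15447089279980394
housing edge [np.float64(0.05448496020162855), np.float64(0.05224950981967335), np.float64(0.05219634937448636)] [array([0.58289111, 0.10171004]), array([0.50758562, 0.1092443 ])]
```

Call:
play_rows --targets '[[0,[0,-5,30],[0,0,0]],[0,[0,-5,60],[0,0,0]],[0,[0,-5,90],[0,0,0]],[0,[0,-5,110],[0,0,0]],[0,[0,-5,117],[0,0,0]],[0,[0,-5,117],[0,0,0]],[0,[0,-5,117],[0,0,0]]]'

```text
clock: 19.45
ee_pos: [0.5625, 0.2057, 0.2139]
ee_rot: [-3.133, 0.214, -0.006]
ft_force: [0.2, 0.1, -0.0]
opening: 0.502
gripper_force: 0.0
```

```bash
python3 to.py 0.5595 0.2057 0.211 -0.13 0; python3 bar.py
```

```text
19.45 [0.56251994 0.20573766 0.21392737] [ 0.217  0.371  0.025  1.221 -0.    -2.788] [ 0.2  0.1 -0. ] th -0.13640893421366768
shift mm [-3.   0.5  2.9] turn [-0.001 -0.003 -0.006]
bar [0.56633326 0.2048632 ] ang -0.12248394020393434 mid [0.5625126  0.20539214] hopper y 0.15465507932699227 0.15462574269347232
housing edge [np.float64(0.09822479271599432), np.float64(0.09692505502091527), np.float64(0.09691661109651876)] [array([0.60334122, 0.14314761]), array([0.5587725 , 0.14765338])]
```

Call:
play_rows --targets '[[0,[-2,0,3],[0,0,-0.01]],[-1,[-2,0,3],[0,0,-0.01]],[-1,[-2,0,3],[0,0,-0.01]],[-1,[-2,0,3],[0,0,-0.01]],[-1,[-2,0,3],[0,0,-0.01]],[-1,[-2,0,3],[0,0,-0.01]]]' --force 80

```text
clock: 20.1
ee_pos: [0.5593, 0.2061, 0.2092]
ee_rot: [-3.135, 0.198, -0.001]
ft_force: [-1.6, 2.1, 3.8]
opening: 0.116
gripper_force: 78.0
```

```bash
python3 to.py 0.5595 0.2057 0.211 -0.13 0; python3 - <<'E'
from h import *
s,p,M=st();print(s['opening'],s['gripper_force'])
E
```

```text
20.1 [0.55925469 0.2061256  0.20920028] [ 0.218  0.37   0.011  1.211  0.    -2.797] [-1.6  2.1  3.8] th -0.12596134795443145
shift mm [ 0.3  0.4 -1.8] turn [-0.001 -0.001  0.004]
0.1163313610230979 77.96136617660522
```

Call:
play_rows --targets '[[-1,[0,-5,0],[0,0,0]],[-1,[0,-10,0],[0,0,0]],[-1,[0,-16,0],[0,0,0]],[-1,[0,-22,0],[0,0,0]],[-1,[0,-28,0],[0,0,0]],[-1,[0,-34,0],[0,0,0]],[-1,[0,-40,0],[0,0,0]],[-1,[0,-40,0],[0,0,0]]]'

```text
clock: 20.9
ee_pos: [0.5637, 0.2428, 0.2092]
ee_rot: [3.129, -0.2, -0.0]
ft_force: [-4.9, -10.2, 8.0]
opening: 0.11
gripper_force: 78.8
```

```bash
cat > prof.py <<'E'
from h import *
O=np.array([.539,.0525]);yaw=-.127;ey=np.array([-np.sin(yaw),np.cos(yaw)]);ex=np.array([np.cos(yaw),np.sin(yaw)])
c=shot('wrist','wp.png');s,p,M=st();print(s['clock'],p,s['ft_force'].round(1),s['opening'],'tcp hopper y',(p[:2]-O)@ey,'x',(p[:2]-O)@ex)
im=c['img'].astype(np.float32)
for x in(.015,.025,.033):
    ys=np.arange(.035,.135,.0025)
    uv=np.array([proj(c,[*(O+x*ex+y*ey),.163]) for y in ys],np.float32)
    v=cv2.remap(im,uv[:,0][None],uv[:,1][None],cv2.INTER_LINEAR)[0].round().astype(int)
    print('x',x,' '.join(f'{y*1e3:.0f}:{a[0]},{a[1]}' for y,a in zip(ys,v)))
E
python3 prof.py
```

```text
20.95 [0.56374335 0.24281593 0.20917392] [-3.  -8.2  7.1] 0.10912884448548268 tcp hopper y 0.19191715008923924 x 0.00043887729457766815
x 0.015 35:118,115 38:119,117 40:119,115 43:117,114 45:83,81 48:72,70 50:129,127 53:130,126 55:129,126 58:130,126 60:26,27 63:129,127 65:129,126 68:131,128 70:130,127 73:130,127 75:131,128 78:132,129 80:36,34 83:131,128 85:131,128 88:131,128 90:132,129 93:131,130 95:131,130 98:132,129 100:132,129 103:131,129 105:132,129 108:133,130 110:133,129 113:132,130 115:133,130 118:132,130 120:132,131 123:133,130 125:133,130 128:133,129 130:133,131 133:133,130
x 0.025 35:118,116 38:119,115 40:120,116 43:118,115 45:83,82 48:71,70 50:124,122 53:128,124 55:129,126 58:128,125 60:30,29 63:129,125 65:129,127 68:128,126 70:129,126 73:130,127 75:129,126 78:129,126 80:38,37 83:130,126 85:129,127 88:129,126 90:130,127 93:130,127 95:129,126 98:130,127 100:130,127 103:129,126 105:129,127 108:130,127 110:130,128 113:130,128 115:130,128 118:131,129 120:130,127 123:130,128 125:130,128 128:131,129 130:131,129 133:131,128
x 0.033 35:119,116 38:120,116 40:120,116 43:117,113 45:86,84 48:72,70 50:121,119 53:129,126 55:128,125 58:127,125 60:126,124 63:130,126 65:129,127 68:130,127 70:129,126 73:130,127 75:131,128 78:129,127 80:131,127 83:130,127 85:130,127 88:131,127 90:131,128 93:131,128 95:131,128 98:131,128 100:131,127 103:133,129 105:132,129 108:132,129 110:131,129 113:133,129 115:133,129 118:134,130 120:133,130 123:134,130 125:133,130 128:132,130 130:132,129 133:133,130
```

The lines are clear in the profile: line 40 is at hopper y 60.3 mm and line 20 at 80.2 mm. Comparing the two camera heights puts the housing edge at about 54.5–55 mm, so the gate is about 45.7 mm open. I need about 14 mm more.

Call:
play_rows --targets '[[-1,[0,-4,0],[0,0,0]],[-1,[0,-8,0],[0,0,0]],[-1,[0,-12,0],[0,0,0]],[-1,[0,-14,0],[0,0,0]],[-1,[0,-14,0],[0,0,0]],[-1,[0,-14,0],[0,0,0]]]'

```text
clock: 21.55
ee_pos: [0.5654, 0.2564, 0.2092]
ee_rot: [3.129, -0.201, -0.001]
ft_force: [-4.2, -10.1, 8.2]
opening: 0.11
gripper_force: 78.8
```

```bash
cat > ln.py <<'E'
from h import *
O=np.array([.539,.0525]);yaw=-.127;ey=np.array([-np.sin(yaw),np.cos(yaw)]);ex=np.array([np.cos(yaw),np.sin(yaw)])
c=shot('wrist','wq.png');s,p,M=st();print(s['clock'],p,s['ft_force'].round(1),'tcp hy',(p[:2]-O)@ey)
im=c['img'].astype(np.float32)
q=np.array(c['xyz']);print('cam hopper y',(q[:2]-O)@ey,'z',q[2])
for x in(.01,.02,.026):
    ys=np.arange(.035,.125,.0005)
    uv=np.array([proj(c,[*(O+x*ex+y*ey),.163]) for y in ys],np.float32)
    v=cv2.remap(im,uv[:,0][None],uv[:,1][None],cv2.INTER_LINEAR)[0]
    g=v[:,1];dk=g<70;print('x',x,'dark',[f'{ys[i]*1e3:.1f}' for i in range(1,len(ys)) if dk[i]!=dk[i-1]],'red',[f'{y*1e3:.1f}' for y,a in zip(ys,v) if a[0]>a[1]+40][:1],[f'{y*1e3:.1f}' for y,a in zip(ys,v) if a[0]>a[1]+40][-1:],
     'g40-70',g[10:70:4].round().astype(int))
E
python3 ln.py
```

```text
21.6 [0.56538113 0.25636347 0.20916899] [ -3.5 -10.9   8.1] tcp hy 0.20556302577029295
cam hopper y 0.20596731149406292 z 0.3266079002321189
x 0.01 dark ['45.5', '48.0', '52.0', '56.0', '73.5', '75.0', '93.0', '95.0'] red ['51.5'] ['55.5'] g40-70 [114 113  77  70  74 127  38  21  79 129 128 128 128 128 128]
x 0.02 dark ['46.5', '48.0', '52.0', '56.0', '73.5', '75.0', '93.5', '95.0'] red ['51.5'] ['56.0'] g40-70 [114 112  80  70  74 130  31  23  78 130 130 131 129 130 131]
x 0.026 dark ['52.0', '56.0', '73.5', '75.0', '93.5', '95.0'] red ['51.5'] ['55.5'] g40-70 [113 113  80  70  74 125  46  24  83 126 126 125 126 125 126]
```

Call:
play_rows --targets '[[-1,[0,-0.8,0],[0,0,0]],[-1,[0,-0.8,0],[0,0,0]],[-1,[0,-0.8,0],[0,0,0]],[-1,[0,2,0],[0,0,0]],[0,[0,2,0],[0,0,0]],[0,[0,2,0],[0,0,0]],[0,[0,2,-40],[0,0,0]],[0,[0,2,-80],[0,0,0]]]'

```text
clock: 22.4
ee_pos: [0.5648, 0.2571, 0.2876]
ee_rot: [3.133, -0.198, -0.006]
ft_force: [1.0, 1.0, 0.4]
opening: 0.5
gripper_force: 0.0
```

Call:
play_rows --targets '[[0,[0,15,-40],[0,0,0]],[0,[0,55,-70],[0,0,0]],[0,[0,55,-70],[0,0,0]],[0,[0,55,-70],[0,0,0]]]'

```text
clock: 22.8
ee_pos: [0.5594, 0.2024, 0.3593]
ee_rot: [-3.135, 0.201, -0.003]
ft_force: [0.3, 1.3, -0.6]
opening: 0.501
gripper_force: 0.0
```

```bash
python3 ln.py; python3 bar.py | head -1; python3 blue.py .539 .0525 .0 | grep -v pcols
```

```text
22.85 [0.558901   0.20287432 0.35795757] [ 1.  -0.1 -0.4] tcp hy 0.1516838934044575
cam hopper y 0.15084899454164843 z 0.476894926881124
x 0.01 dark ['45.5', '53.0', '56.5', '74.0', '75.5', '94.5', '95.0'] red ['53.5'] ['56.5'] g40-70 [ 57  45  53  94 110 108  80  26  44 122 123 122 122 122 124]
x 0.02 dark ['42.0', '52.5', '56.5', '74.5', '75.5', '95.0', '95.5'] red ['53.5'] ['56.5'] g40-70 [ 49  76 111 114 111 110  85  32  48 124 124 125 125 125 126]
x 0.026 dark ['38.0', '52.5', '57.0', '74.0', '75.5', '94.5', '95.0'] red ['53.5'] ['56.5'] g40-70 [109 111 111 113 113 109  73  31  47 120 122 121 121 122 122]
bar [0.56703911 0.25556466] ang -0.07597244978435129 mid [0.56494449 0.2554906 ] hopper y 0.2046478838848771 0.2049927828797631
side mask 73 295 320 212 215
  pred bowl 323 350 198 228 handle end [290.4 214.7]
  cols [(295, np.int64(214), np.int64(215)), (298, np.int64(213), np.int64(215)), (301, np.int64(213), np.int64(215)), (304, np.int64(213), np.int64(215)), (307, np.int64(213), np.int64(215)), (310, np.int64(213), np.int64(214)), (313, np.int64(212), np.int64(214)), (316, np.int64(212), np.int64(214)), (319, np.int64(212), np.int64(214))]
scene mask 538 294 338 214 268
  pred bowl 314 338 217 245 handle end [291.1 212.9]
  cols [(294, np.int64(214), np.int64(214)), (297, np.int64(214), np.int64(216)), (303, np.int64(217), np.int64(218)), (306, np.int64(218), np.int64(219)), (309, np.int64(219), np.int64(220)), (312, np.int64(220), np.int64(222)), (315, np.int64(221), np.int64(268)), (318, np.int64(222), np.int64(268)), (321, np.int64(222), np.int64(268)), (324, np.int64(224), np.int64(267)), (327, np.int64(255), np.int64(262)), (330, np.int64(223), np.int64(243)), (333, np.int64(220), np.int64(242)), (336, np.int64(222), np.int64(240))]
```

```bash
python3 -c "
from rig import order
print(order.close_job())"
```

```text
the job is handed in; nothing more can be done
None
```

I stood the pan within about 3 mm of centred under the spout, handle on the side away from the gate's pull handle. Then I pulled the gate to the red line, measured at about 59–60 mm open, and handed the job in at about 23 s with the gripper clear; other items were seen in place along the way but not re-checked at the end.

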